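# Close the leaning screw jar and push its tray home

## Task

The jar of standoffs stands open, leaning in the pulled-out tray of the grey bench unit. Put on its screw lid, which lies among the tools: set it level on the slanting neck, turn it back anticlockwise until it drops in at the thread starts, then screw it clockwise as far as its stop. After that push the tray fully home until it snaps shut, and leave everything else standing where it is.

Things in the scene. Friction and masses are not known exactly. Their poses are not given: they have to be found in the camera images.
- lid: Jar's screw lid, black, round, 65 mm across, 24 mm high, a cap with a 2.5 mm wall, open below, 60 g; lies right way up on the desk. Origin on its axis in the plane of its lower edge, z out of its closed top. Four lugs inside (4 mm round stubs along its +x, +y, -x, -y) reach in to 25 mm from the axis, 5 mm above the lower edge; the inner top face is 20 mm above the lower edge. Grip it across the skirt.
- lid_lug (a point): The lug along the lid's +x: the point 25.5 mm from the axis, 5 mm above the lower edge.
- jar (a point): White plastic jar, fast in a cradle on the tray (cannot turn), leaning 25 degrees toward the tray's front. Origin at the middle of its bottom, z along its axis out of the mouth, y level, along the unit's y, x = y cross z. 64 mm across up to z = 56 mm, then a shoulder to z = 63 mm; neck 46 mm across, flat rim at z = 88 mm. With the lid fully down, the lid's origin is at z = 68 mm; side play 2 mm.
- rim (a point): Centre of the jar's rim. On the neck are four thread ridges, out to 28 mm from the axis, starting at 35, 125, 215, 305 degrees (anticlockwise from the jar's x, seen from above the mouth). Each runs clockwise and down for 60 degrees (underside 10.5, then 13.1 mm below the rim; 3 mm thick) to an upright stop nib 4 mm wide, 6 to 19 mm below the rim; 30 degrees are free up to the next start.
- stop0 (a point): Where a lug's point (as lid_lug) rests at a stop nib: 344 degrees about the jar's z from its x, 25.5 mm from the axis, 15 mm below the rim. Any lug may go to any stop. A lid put on with its lugs on ridges or nibs sits 7 to 11 mm too high and the nibs block it clockwise; turned anticlockwise (75 degrees at most) its lugs drop in between; then about 50 to 75 degrees clockwise bring it to the stops.
- stop1 (a point): As stop0, at 74 degrees.
- stop2 (a point): As stop0, at 164 degrees.
- stop3 (a point): As stop0, at 254 degrees.
- tray (a joint): How far the tray is out of the unit (m): 0 = home, 0.135 = fully out; starts 0.108 to 0.128 out. It slides with about 5 N of friction, stays where it is left, and takes about 15 N over the last 15 mm, where a spring roller catch snaps it home. A hard push on the jar (over about 10 N along its axis) runs the tray in.
- tray_front (a point): Centre of the outer face of the tray's front panel, 32 mm above the desk; the panel is 160 mm wide, from 8 to 52 mm above the desk, flat but for a label frame and a 7 mm lip near the bottom. The tray goes home along the unit's +x. The jar's bottom centre is 82 mm behind this face; the lid on the jar reaches forward to 14 mm behind it.
- tray_unit: Grey sheet-metal bench unit, fixed: 130 mm deep (x), 168 mm wide (y), 150 mm high plus a rolled edge of 9 mm on top; open at the front. Origin at the centre of its underside; its front looks to its own -x, the mouth is 65 mm in front of the origin. Lamp arms rise at the back of the desk, beyond x = 0.68 m.
- solvent_bottle: White squeeze bottle with a pointed cap, 50 mm across, 160 mm tall, standing behind the lid. Origin at its foot. Leave it.
- driver: Screwdriver lying in front of the lid, 166 mm long along its own y (handle, 21 mm thick, toward +y), origin at its middle on the desk. Leave it.
- solder_spool: Spool of solder wire standing on end, 60 mm across, 35 mm high, origin at its foot. Leave it.
- cutter: Side cutter lying flat, 48 x 140 mm (long along its own y), 13 mm high, origin at its middle. Leave it.
- tape_roll: Roll of white tape lying flat, 109 mm across, 48 mm high, behind the spool, origin at the centre of its underside. Leave it.
- kapton: Small flat tape roll, 49 mm across, 12 mm high, on top of the unit. Leave it.
- thermal_tin: Round tin, 62 mm across, 20 mm high, on top of the unit. Leave it.
There are look-alikes about, which are no part of the job. What is shaped like the lid but red or turquoise is not meant.

How it is judged:
By the outcome, as a careful person would: the job done as asked, in the order asked, and still so for the second after the job is handed in, with the robot touching nothing.
It also fails if it takes over 67 s, if anything falls off the work surface, if the arm or the gripper's body presses on something with over 40 N, if the wrist force passes 120 N, or if a joint passes its speed limit or range.

## Robot

A 7-joint arm with a two-finger parallel gripper is mounted at the origin on a cart in front of the work surface, level with it; the furniture and walls round the work are solid. World frame = base frame: x ahead of the robot, y to its left, z up, the work surface at z = 0. Lengths are in m, angles in rad, forces in N, time in s.
With the tool pointing down it reaches from about 0.4 to 0.85 m from the base axis. Payload 10.4 kg.
Tool frame: the origin (TCP) lies between the finger pads; the fingertips stand 14 mm ahead of it and the grasp point (between the pads) lies 5 mm behind it; z points along the fingers, y is the direction in which the jaws open and shut (so a half turn about z gives the same grasp; the last joint's range is limited). The gripper opens to 85 mm and grips with 20 to 120 N. Pads are 22 mm wide; open, the fingers measure 114 mm over their backs; the gripper's body (76 mm by 85 mm) begins 54 mm behind the grasp point. The pads swing forward as they close: fully open they stand 13 mm farther back than shut.
Start: joints at [1.112, 0.332, -0.065, 1.46, 0.022, 1.35, -0.088], TCP at [0.264, -0.567, 0.245] pointing down, gripper open.
Joint ranges: [-2.6, 2.6], [-0.5, 2.12], [-1.47, 1.34], [0.16, 2.42], [-1.27, 4.41], [0.06, 2.06], [-2.6, 2.6]. Speed limits (rad/s): [2.22, 2.22, 2.79, 2.79, 3.14, 3.14, 3.14].

## Interface

Orientations are given as a unit quaternion [x, y, z, w].
In Python, from plant import get_obs, vision, job_done gives the robot as it stands. The module is installed in compiled form; this text tells all that it offers.
- The arm moves only by the shell command python3 -m handwheel 'ROWS'. ROWS is JSON, a list of rows, each an object of numbers: "x", "y", "z": the shift along the tool's x, y, z in mm; "ax", "ay", "az": the turn, a rotation vector about the tool's x, y, z in degrees; "fingers": the finger opening in mm, from 0 to 85.4. A call has 1 to 10 rows; each row is the pose to reach, as a shift and turn from the pose commanded when the call began, along the tool's axes at that moment; what a row does not reach only later rows make up. A row lasts 1/10 s, in which the tool goes at most 50 mm and 8.59 degrees, less where a joint would pass 70% of its speed; a pose out of reach is approached as far as the arm can. A call with a gripper value outside its range is refused whole. The fingers move at their own pace and stop on an object; the grip force is fixed at half the most. Time passes only in rows, so rows that repeat a pose let the fingers close. It gives the time, the measured TCP pose, the force and the opening at its end, in the units of the state.
- get_obs(): the state, without advancing time (a new reading comes with each control period).
- vision.snapshot(name): name is "side" or "top"; returns a dict with "color" (384x512x3 uint8, red, green, blue), "mtx" (3x3 intrinsics, pixels), "k1" (the pictures are not rectified: a ray, as slopes to the right and down, at radius r is drawn at 1 + k1 r^2 times it, then the intrinsics apply), "extrinsics" (4x4, takes a point from camera to world coordinates). Camera axes: x right, y up, looking along -z (the intrinsics and any distortion apply to the point x, -y, -z); pixel columns grow to the right and rows downward; lengths in m; the calibration is good to about 2 mm. A picture is of the moment at which its call begins. There is no depth.
- job_done(): hands the job in, once; it reports no verdict.
The state is a dict: "clock": time; "q": joint angles; "joint_vel": joint speeds; "joint_torque": joint torques, N m; "ee_pos": TCP position; "tcp_rot": TCP orientation; "force": force on the tool from outside, world axes, zero at the start; "ft_torque": the same for the moment, N m; "grip_width": finger opening in m.
Only numpy, scipy, OpenCV 4.12 (cv2) and the standard library are available. Lean on these libraries where they do the work, as an engineer would, in place of code of your own. Each camera call takes 0.05 s, during which the arm holds its last target. There are 200 camera calls.

## Working session

There is one attempt and no reset: what is moved stays moved. The work goes in short steps, Python scripts to look and compute and a shell command to move; the robot and the scene stay as the last step left them, time stands still between calls to the robot, and variables do not carry over. Pictures are saved under pics/ and viewed, about 8 in all and at most 12, crops included, and the job is handed in when it is done.

```bash
mkdir -p pics; cat > h.py <<'E'
import numpy as np, cv2
from plant import get_obs, vision
from scipy.spatial.transform import Rotation as R
def snap(n,f=None):
    s=vision.snapshot(n)
    if f: cv2.imwrite(f,cv2.cvtColor(s["color"],cv2.COLOR_RGB2BGR))
    return s
def ray(s,u,v):
    K=np.array(s["mtx"]);k=s["k1"]
    xd=(u-K[0,2])/K[0,0];yd=(v-K[1,2])/K[1,1]
    x,y=xd,yd
    for _ in range(30):
        f=1+k*(x*x+y*y);x,y=xd/f,yd/f
    E=np.array(s["extrinsics"]);d=E[:3,:3]@np.array([x,-y,-1.]);return E[:3,3],d/np.linalg.norm(d)
def onz(s,u,v,z):
    o,d=ray(s,u,v);return o+d*(z-o[2])/d[2]
def proj(s,P):
    K=np.array(s["mtx"]);E=np.array(s["extrinsics"]);p=E[:3,:3].T@(np.array(P)-E[:3,3])
    x,y=p[0]/-p[2],-p[1]/-p[2];f=1+s["k1"]*(x*x+y*y);return np.array([K[0,0]*x*f+K[0,2],K[1,1]*y*f+K[1,2]])
E
python3 - <<'E'
from h import *
for n in("side","top"):
    s=snap(n,f"pics/{n}0.png");print(n,s["mtx"],s["k1"],np.round(s["extrinsics"],3).tolist())
o=get_obs();print(o)
E
```

```text
side [[460.81440298   0.         261.22177733]
 [  0.         460.81440298 193.81726264]
 [  0.           0.           1.        ]] 0.04334107160774266 [[-0.848, 0.285, -0.446, -0.119], [-0.529, -0.419, 0.738, 1.022], [0.024, 0.862, 0.506, 0.856], [0.0, 0.0, 0.0, 1.0]]
top [[458.23597805   0.         255.14368607]
 [  0.         458.23597805 187.26267727]
 [  0.           0.           1.        ]] -0.14506269869503327 [[0.006, 0.973, -0.23, 0.185], [-1.0, 0.005, -0.005, -0.051], [-0.004, 0.23, 0.973, 1.572], [0.0, 0.0, 0.0, 1.0]]
{'clock': 0.1, 'q': array([ 1.11237832,  0.33280152, -0.0646715 ,  1.46085182,  0.02161347,
        1.34990436, -0.0884987 ]), 'joint_vel': array([ 2.68521136e-05, -1.61509818e-03,  1.38320258e-03, -1.31945948e-03,
       -3.65030511e-04, -2.26543515e-03, -5.74909591e-04]), 'joint_torque': array([ 2.02463692e-03, -6.26741910e+01,  4.96111612e-02, -3.92427063e+01,
        1.62801461e-02,  6.95649374e-03, -9.73587862e-05]), 'ee_pos': array([ 0.26369009, -0.56630116,  0.24460252]), 'tcp_rot': array([ 9.76351825e-01,  2.16186751e-01, -1.75996470e-04, -6.09855461e-04]), 'force': array([-0.48372906,  0.19377793,  0.25861092]), 'ft_torque': array([ 0.02514886, -0.05101937,  0.01993415]), 'grip_width': 0.0849517329884557}
```

View pics/top0.png

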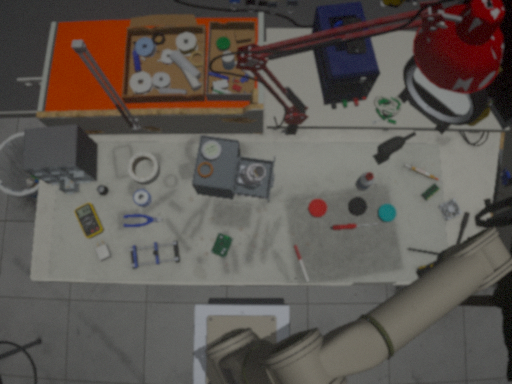

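View pics/side0.png

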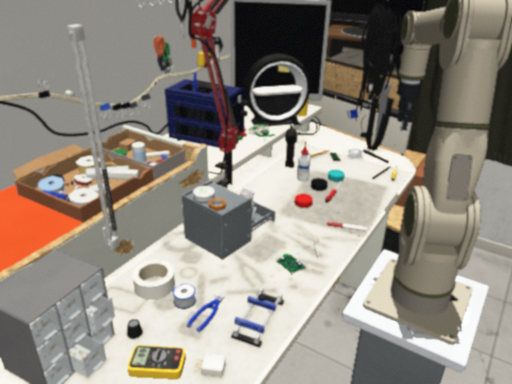

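The top view shows the unit at about (216,165) with its tray out to the right, ending at u≈272. The black lid is at (357,206), the bottle at (365,180) and the driver at (343,227). In the side view the lid is at (319,184) and the unit at (218,215). Next I measure and zoom in.

```bash
cat > m.py <<'E'
from h import *
s=snap("top");c=s["color"];t=snap("side")
cr=lambda im,x0,x1,y0,y1,f:cv2.resize(im[y0:y1,x0:x1],None,fx=f,fy=f,interpolation=cv2.INTER_CUBIC)
a=cr(c,180,400,125,240,3.6);b=cr(t["color"],175,355,150,260,4.4)[:,:792]
a=a[:,:792];b=b[:484]
cv2.imwrite("pics/z1.png",cv2.cvtColor(a,cv2.COLOR_RGB2BGR));cv2.imwrite("pics/z2.png",cv2.cvtColor(b,cv2.COLOR_RGB2BGR))
g=c.max(2)
for nm,S,box,z in(("top",s,(335,385,190,222),.024),("side",t,(308,330,175,193),.024)):
    x0,x1,y0,y1=box;m=(S["color"].max(2)<70).astype(np.uint8)[y0:y1,x0:x1]
    n,l,st,ce=cv2.connectedComponentsWithStats(m);i=1+st[1:,4].argmax();u,v=ce[i]+[x0,y0]
    print(nm,st[i],(u,v),onz(S,u,v,.024),onz(S,u,v,.012))
E
python3 m.py
```

```text
top [ 13   7  19  19 268] (np.float64(356.9850746268657), np.float64(206.07462686567163)) [ 0.48439048 -0.39539726  0.024     ] [ 0.48671477 -0.39806949  0.012     ]
side [  4   4  15  11 145] (np.float64(318.7793103448276), np.float64(184.06206896551726)) [ 0.47497259 -0.37317789  0.024     ] [ 0.4835415  -0.39331075  0.012     ]
```

View pics/z1.png

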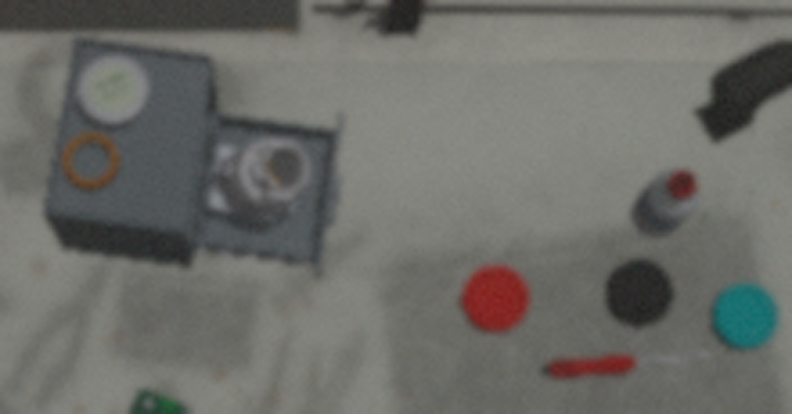

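View pics/z2.png

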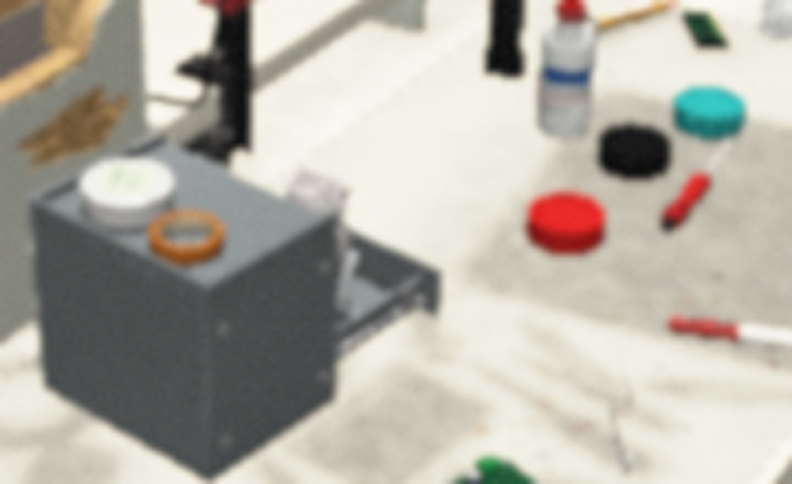

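The zooms show the roof corners at about (78,40), (213,62), (192,243) and (50,215). The panel's top edge runs from (340,115) to (318,272), and the jar rim is at (275,170). In the side zoom the rim is at (318,190). I'll measure these with averaged frames and line fits.

```bash
cat > m2.py <<'E'
from h import *
def avg(n,k=6):
    L=[vision.snapshot(n) for _ in range(k)];s=L[0];s["color"]=np.mean([l["color"] for l in L],0).astype(np.float32);return s
s=avg("top");t=avg("side");np.savez("avg.npz",s=s["color"],t=t["color"])
import pickle;pickle.dump((s,t),open("avg.pkl","wb"))
T=lambda u,v:(180+u/3.6-.36,125+v/3.6-.36);S=lambda u,v:(175+u/4.4-.39,150+v/4.4-.39)
p=np.round
print("panel",[p(onz(s,*T(*q),.052),4) for q in((340,115),(318,272))])
print("roof top",[p(onz(s,*T(*q),.159),4) for q in((78,40),(213,62),(192,243),(50,215))])
print("roof side",[p(onz(t,*S(*q),.159),4) for q in((35,205),(210,290),(335,215),(165,140))])
print("panel side top right corner",p(onz(t,*S(440,272),.052),4))
def tri(a,b):
    A=np.zeros((3,3));y=np.zeros(3)
    for o,d in(a,b):
        M=np.eye(3)-np.outer(d,d);A+=M;y+=M@o
    x=np.linalg.solve(A,y);return x,[np.linalg.norm((np.eye(3)-np.outer(d,d))@(x-o)) for o,d in(a,b)]
print("rim",tri(ray(s,*T(275,170)),ray(t,*S(318,190))))
def z(im,x0,x1,y0,y1,f):return cv2.resize(im[y0:y1,x0:x1],None,fx=f,fy=f,interpolation=cv2.INTER_CUBIC).clip(0,255)
a=z(s["color"],228,280,152,202,8);a=(a*1.5).clip(0,255);b=z(t["color"],222,282,180,236,7)
W=np.zeros((400,800,3));W[:400,:400]=a[:400,:400];W[:392,400:800]=b[:392,:400]
cv2.imwrite("pics/z3.png",W[:,:,::-1])
E
python3 m2.py
```

```text
panel [array([ 0.6525, -0.1078,  0.052 ]), array([ 0.4982, -0.0865,  0.052 ])]
roof top [array([0.6899, 0.1335, 0.159 ]), array([0.669 , 0.0105, 0.159 ]), array([0.5016, 0.0266, 0.159 ]), array([0.5263, 0.1527, 0.159 ])]
roof side [array([0.6789, 0.1473, 0.159 ]), array([0.5214, 0.1661, 0.159 ]), array([0.5064, 0.0457, 0.159 ]), array([0.6621, 0.027 , 0.159 ])]
panel side top right corner [ 0.494  -0.0794  0.052 ]
rim (array([ 0.58099457, -0.04606365,  0.10967789]), [np.float64(0.0007221381533570331), np.float64(0.000722138153357164)])[ WARN:0@15.746] global loadsave.cpp:1063 imwrite_ Unsupported depth image for selected encoder is fallbacked to CV_8U.
```

View pics/z3.png

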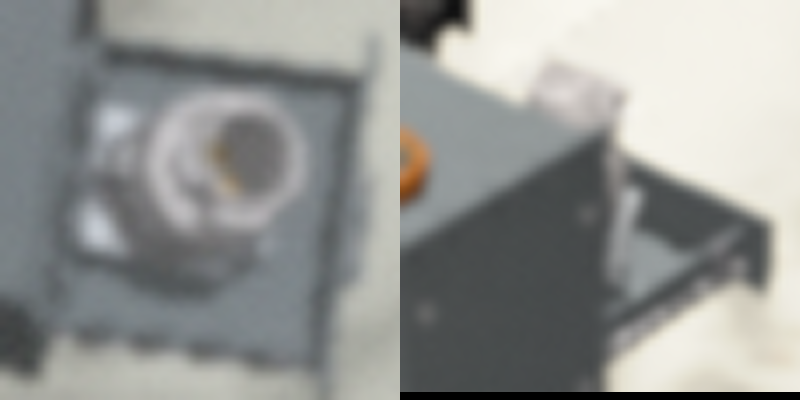

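The left half (top view) shows the rim ring with its right edge at u≈305, its top at v≈88 and a dark interior centred at (252,152). The panel runs along (378,40)–(330,395). The right half (side view) shows the back of the neck, its top edge from (545,62) to (625,92). I'll predict from the given geometry and compare edges.

```bash
cat > m3.py <<'E'
from h import *
import pickle
s,t=pickle.load(open("avg.pkl","rb"))
g=s["color"].mean(2)
P=[]
for v in list(range(156,202)):
    r=g[v,262:282];hi=np.median(g[v,276:284]);lo=r.min()
    i=np.where(r<(hi+lo)/2)[0].max();u=262+i+((hi+lo)/2-r[i])/(r[i+1]-r[i]);P.append((u,v))
P=np.array(P);w=[onz(s,u,v,.052) for u,v in P]
for k in range(0,46,3):print(P[k].round(2),w[k].round(4),end=";")
print()
Z3=lambda u,v:np.array((228+u/8-.44,152+v/8-.44));Z4=lambda u,v:np.array((222+(u-400)/7-.43,180+v/7-.43))
yaw=np.radians(83);ux=np.array([np.cos(yaw),np.sin(yaw),0]);uy=np.array([-ux[1],ux[0],0]);uz=np.array([0,0,1])
a=np.radians(25);jz=uz*np.cos(a)-ux*np.sin(a);jy=uy;jx=np.cross(jy,jz)
print("panel mid",onz(s,*Z3(354,217),.052))
for c in((.585,-.0525),):
  for z in(.10,.105,.11):
    C=np.array([*c,z]);th=np.radians(np.arange(0,360,5))
    for r,dz in((.023,0),(.032,-.032)):
      ring=[C+jz*dz+r*(jx*np.cos(q)+jy*np.sin(q)) for q in th]
      A=np.array([proj(s,p) for p in ring]);B=np.array([proj(t,p) for p in ring])
      A=(A-[228,152]+.44)*8;B=(B-[222,180]+.43)*7+[400,0]
      print(z,r,"top min/max",A.min(0).round(),A.max(0).round(),"side",B.min(0).round(),B[B[:,0].argmin()].round(),B[B[:,1].argmin()].round(),B[B[:,0].argmax()].round())
E
python3 m3.py
```

```text
[275.5 156. ] [ 0.6546 -0.1128  0.052 ];[274.97 159.  ] [ 0.6438 -0.1109  0.052 ];[273.35 162.  ] [ 0.6329 -0.1052  0.052 ];[273.36 165.  ] [ 0.6221 -0.1052  0.052 ];[272.69 168.  ] [ 0.6114 -0.1029  0.052 ];[272.58 171.  ] [ 0.6007 -0.1025  0.052 ];[272.69 174.  ] [ 0.59   -0.1028  0.052 ];[273.03 177.  ] [ 0.5794 -0.1039  0.052 ];[272.8 180. ] [ 0.5688 -0.1031  0.052 ];[271.79 183.  ] [ 0.5582 -0.0996  0.052 ];[271.86 186.  ] [ 0.5477 -0.0998  0.052 ];[269.67 189.  ] [ 0.5371 -0.0923  0.052 ];[269.2 192. ] [ 0.5267 -0.0907  0.052 ];[269.31 195.  ] [ 0.5162 -0.0911  0.052 ];[269.58 198.  ] [ 0.5058 -0.092   0.052 ];[269.63 201.  ] [ 0.4954 -0.0921  0.052 ];
panel mid [ 0.57341152 -0.09971234  0.052     ]
0.1 0.023 top min/max [194. 107.] [294. 215.] side [528.  85.] [528.  89.] [536.  85.] [624. 116.]
0.1 0.032 top min/max [143. 101.] [280. 249.] side [490. 143.] [490. 149.] [505. 143.] [623. 187.]
0.105 0.023 top min/max [193. 103.] [294. 212.] side [528.  76.] [528.  79.] [536.  76.] [624. 107.]
0.105 0.032 top min/max [143.  98.] [280. 247.] side [490. 134.] [490. 139.] [505. 134.] [623. 177.]
0.11 0.023 top min/max [193. 100.] [294. 209.] side [528.  67.] [528.  70.] [536.  67.] [624.  97.]
0.11 0.032 top min/max [142.  94.] [281. 244.] side [490. 125.] [490. 130.] [505. 125.] [623. 168.]
```

```bash
cat > m4.py <<'E'
from h import *
import pickle
s,t=pickle.load(open("avg.pkl","rb"))
def blob(S,cond,box,z,nm):
    x0,x1,y0,y1=box;m=cond(S["color"][y0:y1,x0:x1]).astype(np.uint8)
    n,l,st,ce=cv2.connectedComponentsWithStats(m);i=1+st[1:,4].argmax();u,v=ce[i]+[x0,y0]
    print(nm,st[i]+[x0,y0,0,0,0],onz(S,u,v,z).round(4))
red=lambda c:(c[...,0]>1.5*c[...,1])&(c[...,0]>60)
tq=lambda c:(c[...,2]>1.4*c[...,0])&(c[...,1]>60)
bl=lambda c:c.max(2)<75
blob(s,red,(300,335,190,218),.022,"red top");blob(t,red,(290,315,190,212),.014,"red side")
blob(s,tq,(370,400,200,225),.022,"tq top");blob(t,tq,(320,350,165,185),.014,"tq side")
blob(s,bl,(340,375,192,222),.022,"lid top");blob(t,bl,(305,332,174,195),.014,"lid side")
blob(s,red,(360,380,168,180),.155,"bottle cap top");blob(t,red,(298,312,140,160),.150,"cap side")
blob(s,red,(325,365,218,235),.012,"drv top");blob(t,red,(320,345,185,205),.012,"drv side")
print("bottle foot side", onz(t,175+565/4.4-.4,150+130/4.4-.4,0), "foot L/R",onz(t,175+538/4.4-.4,150+128/4.4-.4,0.005),onz(t,175+593/4.4-.4,150+128/4.4-.4,0.005))
E
python3 m4.py
```

```text
red top [308 199  19  18 272] [ 0.4794 -0.2571  0.022 ]
red side [295 193  18  15 218] [ 0.4765 -0.2525  0.014 ]
tq top [378 204  18  18 263] [ 0.4626 -0.4991  0.022 ]
tq side [328 170  16  11 148] [ 0.4594 -0.4939  0.014 ]
lid top [348 197  19  19 285] [ 0.4853 -0.3957  0.022 ]
lid side [311 179  16  11 148] [ 0.4821 -0.3901  0.014 ]
bottle cap top [366 173   7   7  36] [ 0.5576 -0.4097  0.155 ]
cap side [302 147   6   8  34] [ 0.5349 -0.3535  0.15  ]
drv top [333 224  23   6 103] [ 0.4152 -0.3497  0.012 ]
drv side [326 189  10  12  61] [ 0.4128 -0.3457  0.012 ]
bottle foot side [ 5.60422095e-01 -4.14274341e-01 -1.11022302e-16] foot L/R [ 0.57789872 -0.39564609  0.005     ] [ 0.53767574 -0.42321245  0.005     ]
```

```bash
python3 -m handwheel '[{"x":45,"y":-10,"az":6,"fingers":85},{"x":90,"y":-20,"az":12,"fingers":85},{"x":135,"y":-30,"az":18,"fingers":85},{"x":180,"y":-41,"az":24,"fingers":85},{"x":225,"y":-52,"az":31,"fingers":85},{"x":260,"y":-60,"az":37,"fingers":85},{"x":272,"y":-63,"az":37,"fingers":85},{"x":272,"y":-63,"z":60,"az":37,"fingers":85},{"x":272,"y":-63,"z":120,"az":37,"fingers":85},{"x":272,"y":-63,"z":120,"az":37,"fingers":85}]'
cat > o.py <<'E'
from h import *
o=get_obs();r=R.from_quat(o["tcp_rot"]);print(o["clock"],o["ee_pos"].round(4),"\n",r.as_matrix().round(4),"\nF",o["force"].round(2),"M",o["ft_torque"].round(2),"w",round(o["grip_width"]*1000,1),"q",o["q"].round(3))
E
python3 o.py
```

```text
0.8 [ 0.2638 -0.5666  0.2454] 
 [[ 9.065e-01  4.221e-01  1.000e-04]
 [ 4.221e-01 -9.065e-01 -1.000e-04]
 [ 0.000e+00  1.000e-04 -1.000e+00]] 
F [-0.2   0.07  0.07] M [ 0.    0.05 -0.02] w 85.5 q [ 1.112  0.332 -0.065  1.46   0.022  1.35  -0.088]invalid input
```

```bash
python3 -m handwheel '[{"x":45,"y":-10,"z":0,"ax":0,"ay":0,"az":6,"fingers":85}]'; python3 -m handwheel --help | head -20
```

```text
clock: 0.9
ee_pos: [0.2945, -0.5424, 0.2451]
tcp_rot: [0.987, 0.16, -0.002, 0.001]
force: [0.4, -0.8, 0.3]
grip_width: 0.0848invalid input: not JSON, or not a number
```

```bash
cat > d.py <<'E'
from h import *
def delta(p,M):
    o=get_obs();r=R.from_quat(o["tcp_rot"])
    print("shift mm",(r.inv().apply(np.array(p)-o["ee_pos"])*1000).round(1),"rotvec deg",np.degrees((r.inv()*R.from_matrix(M)).as_rotvec()).round(2))
def down(jaw):
    a=np.radians(jaw);y=np.array([np.cos(a),np.sin(a),0]);z=np.array([0,0,-1.]);return np.c_[np.cross(y,z),y,z]
E
python3 o.py; python3 -c "
from d import *
delta((.484,-.394,.120),down(-102))"
```

```text
0.9 [ 0.2945 -0.5424  0.2451] 
 [[ 0.9488  0.3157 -0.0031]
 [ 0.3157 -0.9488 -0.002 ]
 [-0.0036  0.001  -1.    ]] 
F [ 0.41 -0.77  0.25] M [-0.03 -0.05 -0.01] w 84.8 q [ 1.051  0.315 -0.068  1.483  0.025  1.344 -0.269]
shift mm [227.1 -81.1 124.2] rotvec deg [ 0.11  0.19 30.4 ]
```

```bash
python3 -m handwheel '[{"x":45,"y":-16,"z":0,"ax":0,"ay":0,"az":6,"fingers":85},{"x":90,"y":-32,"z":0,"ax":0,"ay":0,"az":12,"fingers":85},{"x":135,"y":-48,"z":0,"ax":0,"ay":0,"az":18,"fingers":85},{"x":180,"y":-64,"z":0,"ax":0,"ay":0,"az":24,"fingers":85},{"x":215,"y":-76,"z":0,"ax":0,"ay":0,"az":30,"fingers":85},{"x":227,"y":-81,"z":0,"ax":0,"ay":0,"az":30,"fingers":85},{"x":227,"y":-81,"z":45,"ax":0,"ay":0,"az":30,"fingers":85},{"x":227,"y":-81,"z":90,"ax":0,"ay":0,"az":30,"fingers":85},{"x":227,"y":-81,"z":124,"ax":0,"ay":0,"az":30,"fingers":85},{"x":227,"y":-81,"z":124,"ax":0,"ay":0,"az":30,"fingers":85}]'; python3 -c "
from d import *
delta((.484,-.394,.020),down(-102))"; python3 o.py
```

```text
clock: 1.9
ee_pos: [0.4857, -0.387, 0.1163]
tcp_rot: [0.995, -0.096, -0.004, -0.002]
force: [0.0, 1.5, 0.0]
grip_width: 0.0851
shift mm [ 0.5  7.5 96.3] rotvec deg [-0.18  0.46  0.99]
1.9 [ 0.4857 -0.387   0.1163] 
 [[ 0.9816 -0.191  -0.0072]
 [-0.191  -0.9816  0.0047]
 [-0.008  -0.0033 -1.    ]] 
F [0.04 1.53 0.01] M [-0.05  0.    0.01] w 85.1 q [ 0.702  0.43  -0.131  1.608  0.061  1.116 -1.207]
```

```bash
python3 -m handwheel '[{"x":0.5,"y":7.5,"z":20,"ax":0,"ay":0,"az":1,"fingers":85},{"x":0.5,"y":7.5,"z":40,"ax":0,"ay":0,"az":1,"fingers":85},{"x":0.5,"y":7.5,"z":55,"ax":0,"ay":0,"az":1,"fingers":85},{"x":0.5,"y":7.5,"z":55,"ax":0,"ay":0,"az":1,"fingers":85},{"x":0.5,"y":7.5,"z":55,"ax":0,"ay":0,"az":1,"fingers":85}]'; python3 -c "
from d import *
delta((.484,-.394,.018),down(-102))
s=snap('top');t=snap('side');b=cv2.resize(t['color'][120:210,260:360],None,fx=5,fy=5,interpolation=cv2.INTER_CUBIC)
a=cv2.resize(s['color'][150:240,320:400],None,fx=5,fy=5,interpolation=cv2.INTER_CUBIC)
b=b[:,:400];cv2.imwrite('pics/g1.png',np.hstack([a,b])[:,:,::-1])"
```

```text
clock: 2.4
ee_pos: [0.4883, -0.396, 0.0676]
tcp_rot: [0.995, -0.105, 0.0, 0.0]
force: [0.5, 0.7, 0.1]
grip_width: 0.0849
shift mm [-4.7 -1.  49.6] rotvec deg [ 0.03 -0.06 -0.01]
```

View pics/g1.png

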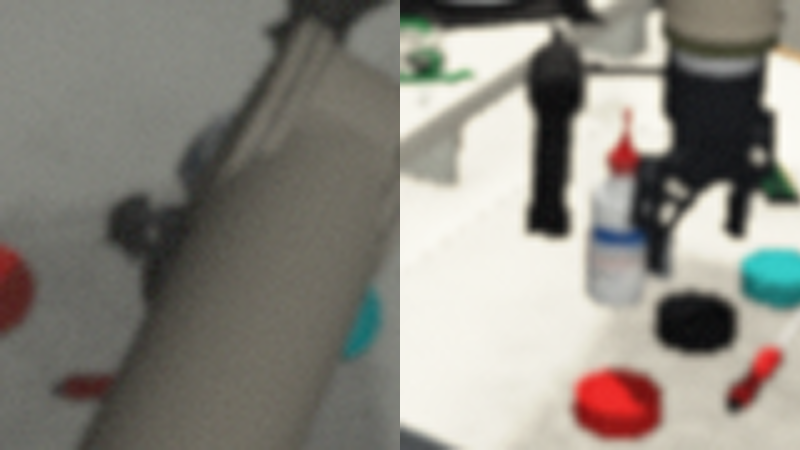

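The side view (right half) shows the open gripper above the black lid at (697,322), with the finger tips at (660,272) and (738,235). Body and bottle are clear of each other. I estimate the tip height, then descend.

```bash
python3 -c "
from d import *
t=snap('side')
o=get_obs();M=R.from_quat(o['tcp_rot']).as_matrix()
for sg in(-1,1):
  for dz in (0,.007,.014): print(sg,dz,proj(t,o['ee_pos']+M@[0,sg*.05,dz]))"
python3 -m handwheel '[{"x":-4.5,"y":-1,"z":15,"ax":0,"ay":0,"az":0,"fingers":85},{"x":-4.5,"y":-1,"z":30,"ax":0,"ay":0,"az":0,"fingers":85},{"x":-4.5,"y":-1,"z":42,"ax":0,"ay":0,"az":0,"fingers":85},{"x":-4.5,"y":-1,"z":46,"ax":0,"ay":0,"az":0,"fingers":85},{"x":-4.5,"y":-1,"z":46,"ax":0,"ay":0,"az":0,"fingers":85},{"x":-4.5,"y":-1,"z":46,"ax":0,"ay":0,"az":0,"fingers":85}]'; python3 -c "
from d import *
delta((.484,-.394,.014),down(-102))"
```

```text
-1 0 [310.77929228 174.6750173 ]
-1 0.007 [310.62713675 176.36141918]
-1 0.014 [310.47568196 178.04066941]
1 0 [327.33005549 166.09986129]
1 0.007 [327.1490101  167.74420081]
1 0.014 [326.96877852 169.38178173]
clock: 3.15
ee_pos: [0.484, -0.3939, 0.0207]
tcp_rot: [0.994, -0.105, 0.0, 0.0]
force: [1.0, -0.1, -0.9]
grip_width: 0.0849
shift mm [0.  0.1 6.7] rotvec deg [ 0.01 -0.03 -0.03]
```

```bash
python3 -m handwheel '[{"x":0,"y":0,"z":5,"ax":0,"ay":0,"az":0,"fingers":85},{"x":0,"y":0,"z":10.5,"ax":0,"ay":0,"az":0,"fingers":85},{"x":0,"y":0,"z":10.5,"ax":0,"ay":0,"az":0,"fingers":85},{"x":0,"y":0,"z":10.5,"ax":0,"ay":0,"az":0,"fingers":72},{"x":0,"y":0,"z":10.5,"ax":0,"ay":0,"az":0,"fingers":60},{"x":0,"y":0,"z":10.5,"ax":0,"ay":0,"az":0,"fingers":50},{"x":0,"y":0,"z":10.5,"ax":0,"ay":0,"az":0,"fingers":50},{"x":0,"y":0,"z":10.5,"ax":0,"ay":0,"az":0,"fingers":50}]'; python3 o.py
```

```text
clock: 3.95
ee_pos: [0.484, -0.394, 0.0104]
tcp_rot: [0.994, -0.105, 0.0, 0.0]
force: [-0.4, 0.8, 5.1]
grip_width: 0.0637
3.95 [ 0.484  -0.394   0.0104] 
 [[ 9.780e-01 -2.085e-01  8.000e-04]
 [-2.085e-01 -9.780e-01 -7.000e-04]
 [ 9.000e-04  5.000e-04 -1.000e+00]] 
F [-0.39  0.8   5.07] M [0.05 0.13 0.01] w 63.7 q [ 0.704  0.556 -0.12   1.674  0.08   0.915 -1.228]
```

```bash
cat >> d.py <<'E'
yaw=np.radians(83);ux=np.array([np.cos(yaw),np.sin(yaw),0]);uy=np.array([-ux[1],ux[0],0])
a=np.radians(25);jz=np.array([0,0,np.cos(a)])-ux*np.sin(a);jy=uy;jx=np.cross(jy,jz)
def tilt(ccw=0):
    b=np.radians(ccw);y=-jy*np.cos(b)+jx*np.sin(b);z=-jz;return np.c_[np.cross(y,z),y,z]
E
python3 -m handwheel '[{"x":0,"y":0,"z":-20,"ax":0,"ay":0,"az":0,"fingers":50},{"x":0,"y":0,"z":-50,"ax":0,"ay":0,"az":0,"fingers":50},{"x":0,"y":0,"z":-90,"ax":0,"ay":0,"az":0,"fingers":50},{"x":0,"y":0,"z":-130,"ax":0,"ay":0,"az":0,"fingers":50},{"x":0,"y":0,"z":-150,"ax":0,"ay":0,"az":0,"fingers":50},{"x":0,"y":0,"z":-150,"ax":0,"ay":0,"az":0,"fingers":50}]'; python3 -c "
from d import *
delta(np.array((.585,-.054,.110))+.0604*jz,tilt())"; python3 o.py
```

```text
clock: 4.55
ee_pos: [0.485, -0.3946, 0.1633]
tcp_rot: [0.994, -0.105, 0.002, 0.001]
force: [0.5, 0.1, -1.4]
grip_width: 0.0636
shift mm [  29.1 -328.5   -2.1] rotvec deg [ 21.03  18.85 -93.28]
4.55 [ 0.485  -0.3946  0.1633] 
 [[ 0.978  -0.2084  0.0044]
 [-0.2084 -0.978  -0.0033]
 [ 0.005   0.0023 -1.    ]] 
F [ 0.48  0.09 -1.43] M [-0.01 -0.02 -0.02] w 63.6 q [ 0.71   0.386 -0.128  1.565  0.052  1.189 -1.208]
```

```bash
python3 -m handwheel '[{"x":3,"y":-30,"z":0,"ax":1.8,"ay":1.6,"az":-8,"fingers":50},{"x":6,"y":-65,"z":0,"ax":3.6,"ay":3.2,"az":-16,"fingers":50},{"x":9,"y":-100,"z":0,"ax":5.4,"ay":4.8,"az":-24,"fingers":50},{"x":12,"y":-135,"z":0,"ax":7.2,"ay":6.5,"az":-32,"fingers":50},{"x":15,"y":-170,"z":0,"ax":9,"ay":8.1,"az":-40,"fingers":50},{"x":18,"y":-205,"z":0,"ax":10.8,"ay":9.7,"az":-48,"fingers":50},{"x":21,"y":-240,"z":0,"ax":12.6,"ay":11.3,"az":-56,"fingers":50},{"x":24,"y":-275,"z":0,"ax":14.4,"ay":12.9,"az":-64,"fingers":50},{"x":27,"y":-310,"z":0,"ax":16.2,"ay":14.5,"az":-72,"fingers":50},{"x":29,"y":-328,"z":-2,"ax":18,"ay":16.1,"az":-80,"fingers":50}]'; python3 -c "
from d import *
delta(np.array((.585,-.054,.110))+.0404*jz,tilt())"; python3 o.py
```

```text
clock: 5.55
ee_pos: [0.5798, -0.075, 0.1605]
tcp_rot: [0.806, 0.56, 0.143, -0.131]
force: [-0.9, 0.2, -0.8]
grip_width: 0.0638
shift mm [-0.7  2.2 14.6] rotvec deg [  2.44   2.47 -12.96]
5.55 [ 0.5798 -0.075   0.1605] 
 [[ 0.3329  0.9393  0.0833]
 [ 0.8643 -0.3392  0.3714]
 [ 0.3771 -0.0517 -0.9247]] 
F [-0.87  0.23 -0.78] M [-0.46  0.1  -0.  ] w 63.8 q [ 0.716  0.388 -0.553  1.674 -0.21   1.132 -0.069]
```

```bash
python3 -m handwheel '[{"x":-0.7,"y":2.2,"z":7,"ax":1.2,"ay":1.2,"az":-6.5,"fingers":50},{"x":-0.7,"y":2.2,"z":14.5,"ax":2.4,"ay":2.5,"az":-13,"fingers":50},{"x":-0.7,"y":2.2,"z":14.5,"ax":2.4,"ay":2.5,"az":-13,"fingers":50},{"x":-0.7,"y":2.2,"z":14.5,"ax":2.4,"ay":2.5,"az":-13,"fingers":50},{"x":-0.7,"y":2.2,"z":14.5,"ax":2.4,"ay":2.5,"az":-13,"fingers":50}]'; python3 o.py; cat > look.py <<'E'
import sys
from d import *
import warnings
def A(n,k=4):
    L=[vision.snapshot(n) for _ in range(k)];s=L[0];s["color"]=np.mean([l["color"] for l in L],0);return s
s=A("top");t=A("side")
a=cv2.resize(s["color"][145:205,225:291],None,fx=6,fy=6,interpolation=cv2.INTER_CUBIC);b=cv2.resize(t["color"][165:225,220:286],None,fx=6,fy=6,interpolation=cv2.INTER_CUBIC)
cv2.imwrite(sys.argv[1],(np.hstack([a*1.5,b]).clip(0,255)[:,:,::-1]).astype(np.uint8))
o=get_obs();M=R.from_quat(o["tcp_rot"]).as_matrix()
def rng(C,r,x,y):
    th=np.radians(np.arange(0,360,45));return [C+r*(x*np.cos(q)+y*np.sin(q)) for q in th]
for nm,ring in(("lid low",rng(o["ee_pos"]+M@[0,0,.0104],.0325,M[:,0],M[:,1])),("lid top",rng(o["ee_pos"]+M@[0,0,-.0136],.0325,M[:,0],M[:,1])),("rim",rng(np.array((.585,-.054,.110)),.023,jx,jy))):
    print(nm,"T",[tuple(((proj(s,p)-[225,145]+.4)*6).round().astype(int).tolist()) for p in ring],"S",[tuple(((proj(t,p)-[220,165]+.4)*6+[396,0]).round().astype(int).tolist()) for p in ring])
E
python3 look.py pics/l1.png
```

```text
clock: 6.05
ee_pos: [0.5833, -0.0749, 0.1481]
tcp_rot: [0.735, 0.643, 0.162, -0.141]
force: [-0.5, 0.4, -1.5]
grip_width: 0.0638
6.05 [ 0.5833 -0.0749  0.1481] 
 [[ 0.1202  0.9911  0.0567]
 [ 0.8996 -0.1329  0.4159]
 [ 0.4198  0.001  -0.9076]] 
F [-0.48  0.39 -1.46] M [-0.51  0.07  0.01] w 63.8 q [ 0.75   0.451 -0.589  1.644 -0.205  1.154  0.158]
lid low T [(180, 131), (202, 95), (242, 88), (278, 115), (288, 159), (267, 196), (227, 203), (191, 177)] S [(543, 99), (521, 86), (534, 82), (572, 89), (614, 104), (637, 117), (626, 121), (587, 114)]
lid top T [(199, 123), (221, 86), (262, 79), (297, 106), (308, 151), (287, 188), (246, 196), (209, 168)] S [(556, 56), (534, 43), (546, 40), (585, 48), (627, 62), (650, 75), (639, 78), (600, 70)]
rim T [(166, 148), (173, 180), (198, 198), (226, 192), (241, 167), (234, 136), (209, 118), (181, 123)] S [(535, 159), (566, 169), (593, 174), (601, 171), (585, 161), (555, 151), (528, 146), (519, 149)]
```

View pics/l1.png

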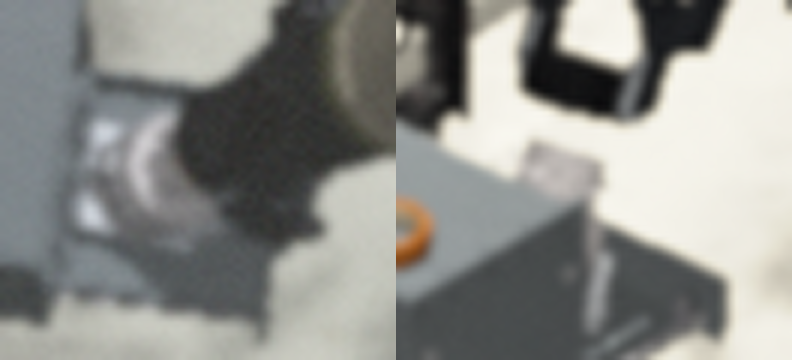

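The side view shows the lid's lower edge at (521,90)–(630,122), which matches the prediction. The neck's top edge runs (525,145)–(603,162), a few px up and right of the prediction. The corrected rim estimate is (0.584,−0.056,0.1105). I align there and approach.

```bash
cat > g.py <<'E'
import sys
from d import *
RIM=np.array((.5838,-.0563,.1105))
def st():
    o=get_obs();p=o["ee_pos"];M=R.from_quat(o["tcp_rot"]);L=p+M.apply([0,0,.0104]);d=L-RIM
    J=np.c_[jx,jy,jz]
    print("t",round(o["clock"],2),"lid in rim frame xyz mm",(J.T@d*1000).round(1),"-> jar z",round(88+jz@d*1000,1),"tilt",np.degrees(np.arccos(-M.as_matrix()[:,2]@jz)).round(2),"rotz",np.degrees(np.arctan2(M.as_matrix()[:,1]@jx,-M.as_matrix()[:,1]@jy)).round(1))
    print("F jar axes",(J.T@o["force"]).round(1),"M jar",(J.T@o["ft_torque"]).round(2),"w",round(o["grip_width"]*1e3,1),"q7",o["q"][6].round(2))
if __name__=="__main__":
    st()
    if len(sys.argv)>1:delta(RIM+(float(sys.argv[1])-88+10.4)/1000*jz,tilt(float(sys.argv[2]) if len(sys.argv)>2 else 0))
E
python3 g.py 93
```

```text
t 6.45 lid in rim frame xyz mm [-1.  -2.  31.6] -> jar z 119.6 tilt 0.36 rotz -0.4
F jar axes [-0.6  0.1 -0.2] M jar [ 0.01  0.49 -0.01] w 63.4 q7 0.16
shift mm [ 1.  -2.1 26.6] rotvec deg [ 0.32  0.17 -0.41]
```

```bash
python3 -m handwheel '[{"x":1,"y":-2,"z":8,"ax":0.3,"ay":0.2,"az":0,"fingers":50},{"x":1,"y":-2,"z":18,"ax":0.3,"ay":0.2,"az":0,"fingers":50},{"x":1,"y":-2,"z":26,"ax":0.3,"ay":0.2,"az":0,"fingers":50},{"x":1,"y":-2,"z":26,"ax":0.3,"ay":0.2,"az":0,"fingers":50},{"x":1,"y":-2,"z":26,"ax":0.3,"ay":0.2,"az":0,"fingers":50}]' >/dev/null; python3 g.py 80; python3 look.py pics/l2.png | head -3
```

```text
t 6.95 lid in rim frame xyz mm [0.1 0.1 5.1] -> jar z 93.1 tilt 0.07 rotz -0.4
F jar axes [-0.   0.4  0.4] M jar [-0.02  0.51 -0.  ] w 63.6 q7 0.16
shift mm [-0.1  0.1 13.1] rotvec deg [-0.03 -0.07 -0.4 ]
lid low T [(159, 144), (180, 108), (220, 101), (255, 127), (265, 171), (244, 207), (204, 214), (169, 188)] S [(531, 146), (510, 133), (522, 128), (560, 136), (602, 150), (625, 163), (614, 168), (575, 161)]
lid top T [(177, 135), (199, 99), (239, 92), (274, 119), (284, 163), (263, 199), (223, 207), (187, 180)] S [(544, 103), (522, 90), (534, 87), (573, 94), (615, 108), (637, 121), (627, 125), (588, 118)]
rim T [(166, 148), (173, 180), (198, 198), (226, 192), (241, 167), (234, 136), (209, 118), (181, 123)] S [(535, 159), (566, 169), (593, 174), (601, 171), (585, 161), (555, 151), (528, 146), (519, 149)]
```

View pics/l2.png

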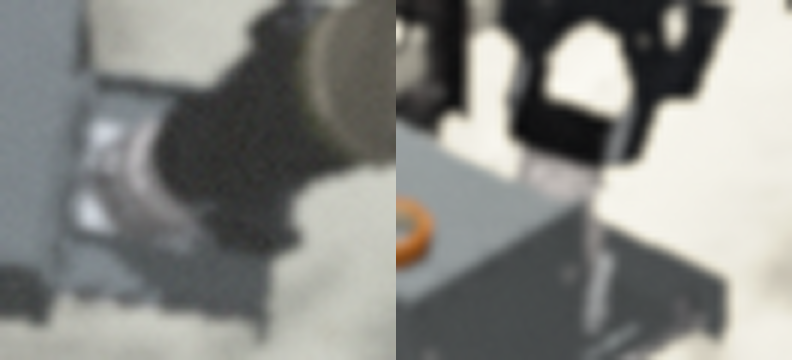

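The lid sits centred on the neck in the side view: neck u≈523–602, lid u≈510–625. Now a guarded descent.

```bash
python3 -m handwheel '[{"x":0,"y":0,"z":3,"ax":0,"ay":0,"az":0,"fingers":50},{"x":0,"y":0,"z":6,"ax":0,"ay":0,"az":0,"fingers":50},{"x":0,"y":0,"z":8,"ax":0,"ay":0,"az":0,"fingers":50},{"x":0,"y":0,"z":8,"ax":0,"ay":0,"az":0,"fingers":50}]' >/dev/null; python3 g.py 80;python3 -m handwheel '[{"x":0,"y":0,"z":1.5,"ax":0,"ay":0,"az":0,"fingers":50},{"x":0,"y":0,"z":3,"ax":0,"ay":0,"az":0,"fingers":50},{"x":0,"y":0,"z":3,"ax":0,"ay":0,"az":0,"fingers":50}]'>/dev/null;python3 g.py;python3 -m handwheel '[{"x":0,"y":0,"z":1.5,"ax":0,"ay":0,"az":0,"fingers":50},{"x":0,"y":0,"z":3,"ax":0,"ay":0,"az":0,"fingers":50},{"x":0,"y":0,"z":3,"ax":0,"ay":0,"az":0,"fingers":50}]'>/dev/null;python3 g.py
```

```text
t 7.75 lid in rim frame xyz mm [-0.1  0.3 -3.1] -> jar z 84.9 tilt 0.07 rotz -0.4
F jar axes [-0.5  0.4 -0.5] M jar [0.12 0.66 0.02] w 63.7 q7 0.15
shift mm [0.1 0.3 4.9] rotvec deg [-0.05 -0.05 -0.41]
t 8.05 lid in rim frame xyz mm [-0.3  0.1 -5.7] -> jar z 82.3 tilt 0.04 rotz -0.4
F jar axes [-1.   1.8 -0.1] M jar [0.36 0.88 0.01] w 63.8 q7 0.15
t 8.35 lid in rim frame xyz mm [ 0.8 -0.2 -7.1] -> jar z 80.9 tilt 0.07 rotz -0.4
F jar axes [ 2.4  9.8 15.9] M jar [ 1.99 -0.07 -0.09] w 64.0 q7 0.15
```

```bash
python3 -m handwheel '[{"x":0,"y":-1,"z":-1,"ax":0,"ay":0,"az":0,"fingers":50},{"x":0,"y":-1.5,"z":-1.5,"ax":0,"ay":0,"az":0,"fingers":50},{"x":0,"y":-1.5,"z":-1.5,"ax":0,"ay":0,"az":0,"fingers":50}]' >/dev/null; python3 g.py;python3 -m handwheel '[{"x":0,"y":0,"z":0,"ax":0,"ay":0,"az":-8,"fingers":50},{"x":0,"y":0,"z":0,"ax":0,"ay":0,"az":-16,"fingers":50},{"x":0,"y":0,"z":0,"ax":0,"ay":0,"az":-16,"fingers":50}]' >/dev/null; python3 g.py
```

```text
t 8.65 lid in rim frame xyz mm [ 0.3  0.8 -6.6] -> jar z 81.4 tilt 0.1 rotz -0.4
F jar axes [ 0.6 -0.8  4.9] M jar [-0.1   0.25  0.01] w 63.4 q7 0.15
t 8.95 lid in rim frame xyz mm [-0.8  0.4 -6. ] -> jar z 82.0 tilt 0.14 rotz 15.8
F jar axes [-0.4  1.1  9.1] M jar [0.03 0.62 0.05] w 63.7 q7 0.41
```

```bash
for i in 1 2; do python3 -m handwheel '[{"x":0,"y":0,"z":0,"ax":0,"ay":0,"az":-6,"fingers":50},{"x":0,"y":0,"z":0,"ax":0,"ay":0,"az":-12,"fingers":50},{"x":0,"y":0,"z":0,"ax":0,"ay":0,"az":-12,"fingers":50}]' >/dev/null; python3 g.py; done
```

```text
t 9.25 lid in rim frame xyz mm [ 0.   0.9 -7.1] -> jar z 80.9 tilt 0.1 rotz 27.7
F jar axes [ 0.4 -3.4 -0.8] M jar [-0.77  0.44  0.08] w 63.6 q7 0.6
t 9.55 lid in rim frame xyz mm [ 0.2  1.3 -7.3] -> jar z 80.7 tilt 0.09 rotz 39.5
F jar axes [ 0.3 -1.9 -0.9] M jar [-0.51  0.3   0.04] w 63.8 q7 0.79
```

```bash
for i in 1 2; do python3 -m handwheel '[{"x":0,"y":0,"z":1,"ax":0,"ay":0,"az":0,"fingers":50},{"x":0,"y":0,"z":2,"ax":0,"ay":0,"az":0,"fingers":50},{"x":0,"y":0,"z":2,"ax":0,"ay":0,"az":0,"fingers":50}]' >/dev/null; python3 g.py; done
```

```text
t 9.85 lid in rim frame xyz mm [ 0.1  1.3 -9.2] -> jar z 78.8 tilt 0.05 rotz 39.5
F jar axes [ 0.4 -3.5 -0.3] M jar [-0.73  0.39 -0.03] w 63.6 q7 0.79
t 10.15 lid in rim frame xyz mm [  0.1   1.3 -11.1] -> jar z 76.9 tilt 0.05 rotz 39.6
F jar axes [-0.4 -4.1 -0.9] M jar [-0.74  0.31 -0.02] w 63.9 q7 0.79
```

```bash
python3 -m handwheel '[{"x":-0.4,"y":0.5,"z":1,"ax":0,"ay":0,"az":0,"fingers":50},{"x":-0.4,"y":0.5,"z":2,"ax":0,"ay":0,"az":0,"fingers":50},{"x":-0.4,"y":0.5,"z":2,"ax":0,"ay":0,"az":0,"fingers":50}]' >/dev/null; python3 g.py;  for i in 1 2 ; do python3 -m handwheel '[{"x":0,"y":0,"z":1,"ax":0,"ay":0,"az":0,"fingers":50},{"x":0,"y":0,"z":2,"ax":0,"ay":0,"az":0,"fingers":50},{"x":0,"y":0,"z":2,"ax":0,"ay":0,"az":0,"fingers":50}]' >/dev/null; python3 g.py; done
```

```text
t 10.45 lid in rim frame xyz mm [ -0.1   1.1 -13.4] -> jar z 74.6 tilt 0.06 rotz 39.6
F jar axes [-0.5 -1.2 -1.1] M jar [-0.29  0.48  0.07] w 63.9 q7 0.79
t 10.75 lid in rim frame xyz mm [ -0.1   0.9 -14.9] -> jar z 73.1 tilt 0.04 rotz 39.6
F jar axes [-0.1  1.8  3.7] M jar [0.25 0.51 0.03] w 63.9 q7 0.79
t 11.05 lid in rim frame xyz mm [  0.7   0.8 -15.7] -> jar z 72.3 tilt 0.06 rotz 39.6
F jar axes [ 4.1  7.5 17.7] M jar [ 1.6  -0.37  0.07] w 63.2 q7 0.78
```

```bash
python3 -m handwheel '[{"x":0,"y":0,"z":-1.5,"ax":0,"ay":0,"az":0,"fingers":50},{"x":0,"y":0,"z":-1.5,"ax":0,"ay":0,"az":0,"fingers":50}]' >/dev/null; python3 g.py;  for i in 1 2 ; do python3 -m handwheel '[{"x":0,"y":0,"z":0,"ax":0,"ay":0,"az":6,"fingers":50},{"x":0,"y":0,"z":0,"ax":0,"ay":0,"az":12,"fingers":50},{"x":0,"y":0,"z":0,"ax":0,"ay":0,"az":12,"fingers":50}]' >/dev/null; python3 g.py; done
```

```text
t 11.25 lid in rim frame xyz mm [  0.2   0.7 -15.4] -> jar z 72.6 tilt 0.05 rotz 39.6
F jar axes [1.2 0.5 3.8] M jar [0.08 0.16 0.02] w 63.8 q7 0.78
t 11.55 lid in rim frame xyz mm [ -0.1   0.5 -15.4] -> jar z 72.6 tilt 0.05 rotz 27.5
F jar axes [ 0.3 -0.6  4.4] M jar [-0.11  0.44  0.  ] w 63.7 q7 0.6
t 11.85 lid in rim frame xyz mm [ -0.1   0.5 -15.4] -> jar z 72.6 tilt 0.04 rotz 15.7
F jar axes [ 0.4 -0.6  4.8] M jar [-0.12  0.44 -0.  ] w 63.6 q7 0.41
```

```bash
for i in 1 2 3 ; do python3 -m handwheel '[{"x":0,"y":0,"z":0,"ax":0,"ay":0,"az":6,"fingers":50},{"x":0,"y":0,"z":0,"ax":0,"ay":0,"az":12,"fingers":50},{"x":0,"y":0,"z":0,"ax":0,"ay":0,"az":12,"fingers":50}]' >/dev/null; python3 g.py; done
```

```text
t 12.15 lid in rim frame xyz mm [ -0.1   0.6 -15.4] -> jar z 72.6 tilt 0.04 rotz 3.8
F jar axes [-0.6 -0.2  4.6] M jar [-0.08  0.4  -0.05] w 63.9 q7 0.22
t 12.45 lid in rim frame xyz mm [ -0.1   0.6 -15.4] -> jar z 72.6 tilt 0.04 rotz -8.2
F jar axes [ 0.1 -0.1  5. ] M jar [-0.07  0.43 -0.01] w 63.8 q7 0.03
t 12.75 lid in rim frame xyz mm [ -0.1   1.  -15.5] -> jar z 72.5 tilt 0.04 rotz -20.2
F jar axes [1.2 1.8 6.8] M jar [ 0.36  0.23 -0.13] w 64.1 q7 -0.16
```

Now turning freely under the ridges. I continue in smaller steps until the stop.

```bash
for i in 1 2 3 ; do python3 -m handwheel '[{"x":0,"y":0,"z":0,"ax":0,"ay":0,"az":4,"fingers":50},{"x":0,"y":0,"z":0,"ax":0,"ay":0,"az":6,"fingers":50},{"x":0,"y":0,"z":0,"ax":0,"ay":0,"az":6,"fingers":50}]' >/dev/null; python3 g.py; done
```

```text
t 13.05 lid in rim frame xyz mm [  0.1   1.4 -15.5] -> jar z 72.5 tilt 0.1 rotz -26.0
F jar axes [1.6 4.2 8.4] M jar [0.88 0.06 0.03] w 63.7 q7 -0.26
t 13.35 lid in rim frame xyz mm [  0.8   3.  -15.6] -> jar z 72.4 tilt 0.32 rotz -31.9
F jar axes [ 4.8 14.2 16.1] M jar [ 2.86 -0.56  0.97] w 63.9 q7 -0.35
t 13.65 lid in rim frame xyz mm [  0.5   4.8 -16.5] -> jar z 71.5 tilt 0.54 rotz -37.9
F jar axes [ 2.4 19.3 15.9] M jar [ 4.09 -0.23  1.74] w 63.5 q7 -0.45
```

```bash
python3 -m handwheel '[{"x":0,"y":0,"z":-1,"ax":0,"ay":0,"az":-4,"fingers":50},{"x":0,"y":0,"z":-1.5,"ax":0,"ay":0,"az":-6,"fingers":50},{"x":0,"y":0,"z":-1.5,"ax":0,"ay":0,"az":-6,"fingers":50}]' >/dev/null; python3 g.py; python3 look.py pics/l3.png
```

```text
t 13.95 lid in rim frame xyz mm [  0.5   2.9 -15.9] -> jar z 72.1 tilt 0.31 rotz -31.9
F jar axes [ 2.4  4.6 -3.2] M jar [0.96 0.07 0.2 ] w 63.8 q7 -0.35
lid low T [(153, 129), (190, 113), (228, 130), (247, 170), (235, 210), (199, 227), (160, 211), (141, 170)] S [(505, 176), (507, 168), (540, 172), (584, 184), (614, 199), (613, 208), (581, 204), (535, 191)]
lid top T [(171, 120), (208, 104), (247, 121), (266, 162), (254, 203), (218, 220), (178, 203), (159, 161)] S [(518, 133), (520, 126), (552, 130), (596, 143), (626, 157), (626, 165), (593, 161), (548, 148)]
rim T [(166, 148), (173, 180), (198, 198), (226, 192), (241, 167), (234, 136), (209, 118), (181, 123)] S [(535, 159), (566, 169), (593, 174), (601, 171), (585, 161), (555, 151), (528, 146), (519, 149)]
```

View pics/l3.png

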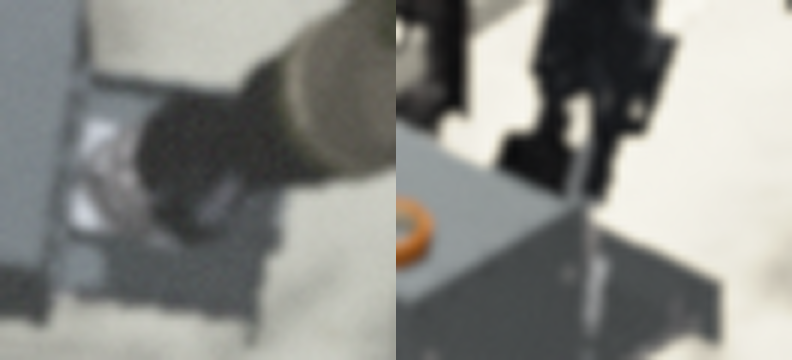

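The top view (left) shows the lid seated around (200,170). The tray's lower right corner is at about (250,340), so the tray may have crept in a few mm. The side view (right) shows the lid down to the roof line at (505–600,130–200). I release and measure the panel.

```bash
cat > panel.py <<'E'
from h import *
L=np.mean([vision.snapshot("top")["color"] for _ in range(4)],0).mean(2);s=vision.snapshot("top")
import pickle
for nm,g in(("before",pickle.load(open("avg.pkl","rb"))[0]["color"].mean(2)),("now",L)):
    out=[]
    for v in range(188,202):
        r=g[v,255:284];hi=np.median(g[v,278:284]);lo=r.min();i=np.where(r<(hi+lo)/2)[0].max();out.append(255+i+((hi+lo)/2-r[i])/(r[i+1]-r[i]))
    print(nm,np.round(out,1))
E
python3 panel.py
python3 -m handwheel '[{"x":0,"y":0,"z":0,"ax":0,"ay":0,"az":0,"fingers":70},{"x":0,"y":0,"z":0,"ax":0,"ay":0,"az":0,"fingers":85},{"x":0,"y":0,"z":0,"ax":0,"ay":0,"az":0,"fingers":85},{"x":0,"y":0,"z":0,"ax":0,"ay":0,"az":0,"fingers":85},{"x":0,"y":0,"z":0,"ax":0,"ay":0,"az":0,"fingers":85}]' >/dev/null; python3 g.py 71 -30
```

```text
before [270.1 269.7 269.5 269.3 269.3 269.6 269.6 269.4 269.3 269.3 269.6 269.9
 269.8 269.6]
now [268.9 268.6 268.6 268.5 268.3 268.  267.9 267.9 268.1 268.3 268.7 268.7
 268.8 268.3]
t 15.1 lid in rim frame xyz mm [ -0.1   0.6 -13.9] -> jar z 74.1 tilt 0.05 rotz -32.4
F jar axes [-0.  -0.   0.5] M jar [ 0.02  0.44 -0.06] w 84.8 q7 -0.36
shift mm [0.4 0.5 3.1] rotvec deg [ 0.   -0.05 -2.38]
```

```bash
python3 -m handwheel '[{"x":0,"y":0,"z":-20,"ax":0,"ay":0,"az":0,"fingers":85},{"x":0,"y":0,"z":-50,"ax":0,"ay":0,"az":0,"fingers":85},{"x":0,"y":-40,"z":-90,"ax":0,"ay":0,"az":0,"fingers":85},{"x":0,"y":-80,"z":-110,"ax":0,"ay":0,"az":0,"fingers":85},{"x":0,"y":-120,"z":-110,"ax":0,"ay":0,"az":0,"fingers":85},{"x":0,"y":-120,"z":-110,"ax":0,"ay":0,"az":0,"fingers":85}]'; python3 look.py pics/l4.png>/dev/null
```

```text
clock: 15.7
ee_pos: [0.482, -0.0284, 0.2361]
tcp_rot: [0.882, 0.419, 0.116, -0.182]
force: [0.7, -0.5, 0.1]
grip_width: 0.0848
```

View pics/l4.png

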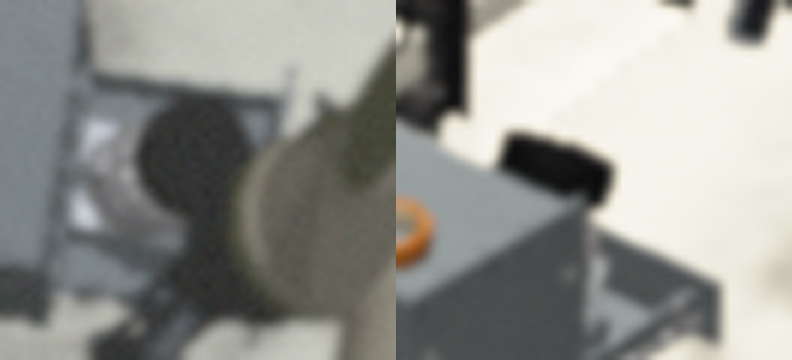

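The lid is on the jar. In the side view it spans (500–612,130–205), near the fully-down level. The top view has its left edge at 137 and its top edge at 97. I backed off under load, so I will regrip at a fresh angle and turn it to the stop again.

```bash
sed -i 's/RIM=.*/RIM=np.array((.5838,-.0563,.1105))+.0005*jx-.0005*jy/' g.py; python3 g.py 130 0
```

```text
t 16.1 lid in rim frame xyz mm [ 63.3 102.3  95.6] -> jar z 183.6 tilt 0.11 rotz -32.4
F jar axes [ 0.  -1.3 -0.9] M jar [-0.    0.46 -0.01] w 84.7 q7 -0.33
shift mm [  1.4 120.4  53.4] rotvec deg [ -0.06  -0.09 -32.44]
```

```bash
python3 -m handwheel '[{"x":0,"y":40,"z":0,"ax":0,"ay":0,"az":-8,"fingers":85},{"x":1,"y":80,"z":15,"ax":0,"ay":0,"az":-16,"fingers":85},{"x":1.5,"y":120,"z":30,"ax":0,"ay":0,"az":-24,"fingers":85},{"x":1.5,"y":120.5,"z":53,"ax":0,"ay":0,"az":-32.5,"fingers":85},{"x":1.5,"y":120.5,"z":53,"ax":0,"ay":0,"az":-32.5,"fingers":85},{"x":1.5,"y":120.5,"z":53,"ax":0,"ay":0,"az":-32.5,"fingers":85}]' >/dev/null; python3 g.py 71 0;
```

```text
t 16.7 lid in rim frame xyz mm [ 0.8  0.3 42.9] -> jar z 130.9 tilt 0.13 rotz -0.1
F jar axes [ 0.5 -0.1 -0.5] M jar [0.   0.48 0.04] w 85.2 q7 0.18
shift mm [-0.8  0.4 59.9] rotvec deg [-0.07 -0.11 -0.15]
```

```bash
python3 -m handwheel '[{"x":-0.5,"y":0.4,"z":25,"ax":0,"ay":0,"az":0,"fingers":85},{"x":-0.5,"y":0.4,"z":45,"ax":0,"ay":0,"az":0,"fingers":85},{"x":-0.5,"y":0.4,"z":55,"ax":0,"ay":0,"az":0,"fingers":85},{"x":-0.5,"y":0.4,"z":60,"ax":0,"ay":0,"az":0,"fingers":85},{"x":-0.5,"y":0.4,"z":60,"ax":0,"ay":0,"az":0,"fingers":85}]' >/dev/null; python3 g.py;python3 -m handwheel '[{"x":0,"y":0,"z":0,"ax":0,"ay":0,"az":0,"fingers":70},{"x":0,"y":0,"z":0,"ax":0,"ay":0,"az":0,"fingers":60},{"x":0,"y":0,"z":0,"ax":0,"ay":0,"az":0,"fingers":50},{"x":0,"y":0,"z":0,"ax":0,"ay":0,"az":0,"fingers":50},{"x":0,"y":0,"z":0,"ax":0,"ay":0,"az":0,"fingers":50}]' >/dev/null; python3 g.py
```

```text
t 17.2 lid in rim frame xyz mm [  0.2  -0.5 -16.4] -> jar z 71.6 tilt 0.04 rotz 0.0
F jar axes [-0.4 -0.6  1.4] M jar [-0.    0.44 -0.02] w 84.9 q7 0.17
t 17.7 lid in rim frame xyz mm [  0.   -0.1 -15.7] -> jar z 72.3 tilt 0.04 rotz 0.1
F jar axes [1.1 7.9 8.5] M jar [1.46 0.06 0.04] w 63.6 q7 0.17
```

```bash
python3 -m handwheel '[{"x":0,"y":-1,"z":-1,"ax":0,"ay":0,"az":0,"fingers":50},{"x":0,"y":-1.4,"z":-1.3,"ax":0,"ay":0,"az":0,"fingers":50}]' >/dev/null; python3 g.py;for i in 1 2; do python3 -m handwheel '[{"x":0,"y":0,"z":0,"ax":0,"ay":0,"az":2,"fingers":50},{"x":0,"y":0,"z":0,"ax":0,"ay":0,"az":3,"fingers":50},{"x":0,"y":0,"z":0,"ax":0,"ay":0,"az":3,"fingers":50}]' >/dev/null; python3 g.py; done
```

```text
t 17.9 lid in rim frame xyz mm [ -0.2   0.7 -15.2] -> jar z 72.8 tilt 0.07 rotz 0.1
F jar axes [-1.2 -0.5 -1. ] M jar [-0.07  0.53 -0.01] w 64.0 q7 0.18
t 18.2 lid in rim frame xyz mm [ -0.1   1.1 -15.4] -> jar z 72.6 tilt 0.03 rotz -2.9
F jar axes [0.1 2.1 4.8] M jar [0.71 0.37 0.07] w 63.9 q7 0.13
t 18.5 lid in rim frame xyz mm [ -0.2   2.  -15.5] -> jar z 72.5 tilt 0.12 rotz -5.9
F jar axes [-1.   8.3  8. ] M jar [1.77 0.38 0.7 ] w 63.8 q7 0.08
```

```bash
python3 -m handwheel '[{"x":0,"y":-1,"z":-0.5,"ax":0,"ay":0,"az":0,"fingers":50},{"x":0,"y":-1.5,"z":-0.5,"ax":0,"ay":0,"az":0,"fingers":50}]' >/dev/null; python3 g.py;for i in 1 2; do python3 -m handwheel '[{"x":0,"y":0,"z":0,"ax":0,"ay":0,"az":2,"fingers":50},{"x":0,"y":0,"z":0,"ax":0,"ay":0,"az":3,"fingers":50},{"x":0,"y":0,"z":0,"ax":0,"ay":0,"az":3,"fingers":50}]' >/dev/null; python3 g.py; done
```

```text
t 18.7 lid in rim frame xyz mm [  0.    2.4 -15.3] -> jar z 72.7 tilt 0.04 rotz -5.9
F jar axes [-1.5 -0.7 -1.2] M jar [-0.16  0.85  0.49] w 63.9 q7 0.08
t 19.0 lid in rim frame xyz mm [  0.3   2.8 -15.4] -> jar z 72.6 tilt 0.04 rotz -8.8
F jar axes [-1.9  3.1  2.4] M jar [0.73 0.63 1.94] w 63.4 q7 0.03
t 19.3 lid in rim frame xyz mm [ -0.4   3.1 -15.6] -> jar z 72.4 tilt 0.06 rotz -11.9
F jar axes [-3.2  3.4  0.9] M jar [0.87 1.23 1.84] w 63.4 q7 -0.01
```

The torque plateaus at about 1.9 N·m with almost no side force, so the fingers are slipping on a lid at its stop. I release without turning back.

```bash
python3 -m handwheel '[{"x":0,"y":0,"z":0,"ax":0,"ay":0,"az":0,"fingers":70},{"x":0,"y":0,"z":0,"ax":0,"ay":0,"az":0,"fingers":85},{"x":0,"y":0,"z":0,"ax":0,"ay":0,"az":0,"fingers":85},{"x":0,"y":0,"z":0,"ax":0,"ay":0,"az":0,"fingers":85},{"x":0,"y":0,"z":-20,"ax":0,"ay":0,"az":0,"fingers":85},{"x":0,"y":0,"z":-60,"ax":0,"ay":0,"az":0,"fingers":85},{"x":0,"y":0,"z":-110,"ax":0,"ay":0,"az":0,"fingers":40},{"x":0,"y":0,"z":-150,"ax":0,"ay":0,"az":0,"fingers":0},{"x":0,"y":0,"z":-150,"ax":0,"ay":0,"az":0,"fingers":0},{"x":0,"y":0,"z":-150,"ax":0,"ay":0,"az":0,"fingers":0}]'; python3 look.py pics/l5.png >/dev/null; python3 panel.py; python3 o.py
```

```text
clock: 20.3
ee_pos: [0.5747, -0.1168, 0.2427]
tcp_rot: [0.795, 0.567, 0.147, -0.159]
force: [-0.2, -0.1, -0.5]
grip_width: 0.0276
before [270.1 269.7 269.5 269.3 269.3 269.6 269.6 269.4 269.3 269.3 269.6 269.9
 269.8 269.6]
now [268.8 268.5 268.2 267.9 267.7 267.8 267.9 267.9 268.  268.  267.9 268.
 268.  268.1]
20.95 [ 0.5743 -0.1164  0.2422] 
 [[ 0.3128  0.9484  0.0516]
 [ 0.8547 -0.3047  0.4203]
 [ 0.4143 -0.0874 -0.9059]] 
F [-0.13 -0.27 -0.35] M [-0.46  0.07 -0.  ] w 0.1 q [ 0.743  0.368 -0.495  1.521 -0.266  1.368  0.005]
```

View pics/l5.png

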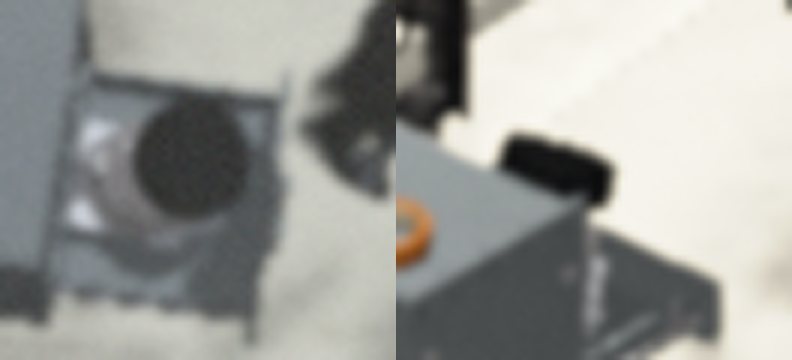

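The lid sits square on the jar in both views: top (192,157), side (500–612,130–205). Next I push the tray with closed fingers, tilted 35° so that the gripper body stays clear of lid and unit.

```bash
cat > p.py <<'E'
import sys
from d import *
th=np.radians(35);uz=np.array([0,0,1.]);tz=ux*np.sin(th)-uz*np.cos(th);ty=-uy;tx=np.cross(ty,tz);M=np.c_[tx,ty,tz]
F0=np.array((.578,-.0975,.036))
o=get_obs();m=R.from_quat(o["tcp_rot"]).as_matrix();C=o["ee_pos"]+m@[.011,0,.014];d=C-F0
print("t",round(o["clock"],2),"contact pt rel face: ux %.1f uy %.1f z %.1f"%tuple(1000*np.array([d@ux,d@uy,C[2]])),"F along ux %.1f uy %.1f z %.1f"%(o["force"]@ux,o["force"]@uy,o["force"][2]),"|q|",o["q"].round(2))
if len(sys.argv)>1:
    a,h=map(float,sys.argv[1:3]);delta(F0+ux*a/1000+uz*h/1000-tz*.014-tx*.011,M)
print("push dir in tool",(m.T@ux).round(3))
E
python3 p.py -60 100; python3 p.py -30 0
```

```text
t 20.95 contact pt rel face: ux -3.5 uy -0.9 z 234.1 F along ux -0.3 uy 0.1 z -0.3 |q| [ 0.74  0.37 -0.5   1.52 -0.27  1.37  0.  ]
shift mm [-92.9  20.9  67. ] rotvec deg [  1.03   9.91 -11.87]
push dir in tool [ 0.886 -0.187  0.423]
t 20.95 contact pt rel face: ux -3.5 uy -0.9 z 234.1 F along ux -0.3 uy 0.1 z -0.3 |q| [ 0.74  0.37 -0.5   1.52 -0.27  1.37  0.  ]
shift mm [-107.7   24.1  170.3] rotvec deg [  1.03   9.91 -11.87]
push dir in tool [ 0.886 -0.187  0.423]
```

```bash
python3 -m handwheel '[{"x":-40,"y":9,"z":10,"ax":0.5,"ay":4,"az":-6,"fingers":0},{"x":-75,"y":17,"z":35,"ax":1,"ay":8,"az":-10,"fingers":0},{"x":-93,"y":21,"z":67,"ax":1,"ay":10,"az":-12,"fingers":0},{"x":-100,"y":22,"z":105,"ax":1,"ay":10,"az":-12,"fingers":0},{"x":-104,"y":23,"z":140,"ax":1,"ay":10,"az":-12,"fingers":0},{"x":-108,"y":24,"z":170,"ax":1,"ay":10,"az":-12,"fingers":0},{"x":-108,"y":24,"z":170,"ax":1,"ay":10,"az":-12,"fingers":0},{"x":-108,"y":24,"z":170,"ax":1,"ay":10,"az":-12,"fingers":0}]'; python3 p.py -5 0
```

```text
clock: 21.75
ee_pos: [0.5723, -0.1449, 0.0421]
tcp_rot: [0.713, 0.632, 0.226, -0.199]
force: [0.5, 0.3, 0.1]
grip_width: 0.0
t 21.75 contact pt rel face: ux -30.6 uy -0.1 z 37.0 F along ux 0.3 uy -0.5 z 0.1 |q| [ 0.85  0.68 -0.5   1.61 -0.31  1.12  0.46]
shift mm [20.5 -0.1 15.5] rotvec deg [ 0.03 -0.1   0.13]
push dir in tool [0.818 0.001 0.575]
```

```bash
python3 -m handwheel '[{"x":8,"y":0,"z":5.6,"ax":0,"ay":0,"az":0,"fingers":0},{"x":16,"y":0,"z":11.2,"ax":0,"ay":0,"az":0,"fingers":0},{"x":20,"y":0,"z":14,"ax":0,"ay":0,"az":0,"fingers":0},{"x":24,"y":0,"z":16.9,"ax":0,"ay":0,"az":0,"fingers":0},{"x":28,"y":0,"z":19.7,"ax":0,"ay":0,"az":0,"fingers":0},{"x":32,"y":0,"z":22.5,"ax":0,"ay":0,"az":0,"fingers":0}]' >/dev/null; python3 p.py; python3 -m handwheel '[{"x":4,"y":0,"z":2.8,"ax":0,"ay":0,"az":0,"fingers":0},{"x":8,"y":0,"z":5.6,"ax":0,"ay":0,"az":0,"fingers":0},{"x":12,"y":0,"z":8.4,"ax":0,"ay":0,"az":0,"fingers":0},{"x":16,"y":0,"z":11.2,"ax":0,"ay":0,"az":0,"fingers":0}]' >/dev/null; python3 p.py
```

```text
t 22.35 contact pt rel face: ux 7.7 uy -0.2 z 36.4 F along ux -5.3 uy 2.1 z 4.2 |q| [ 0.81  0.66 -0.52  1.66 -0.32  1.07  0.43]
push dir in tool [0.819 0.    0.573]
t 22.75 contact pt rel face: ux 26.9 uy -0.4 z 36.5 F along ux -5.9 uy -0.8 z 3.2 |q| [ 0.79  0.65 -0.53  1.67 -0.33  1.05  0.41]
push dir in tool [ 0.819 -0.     0.573]
```

```bash
python3 -m handwheel '[{"x":5,"y":0,"z":3.5,"ax":0,"ay":0,"az":0,"fingers":0},{"x":10,"y":0,"z":7,"ax":0,"ay":0,"az":0,"fingers":0},{"x":15,"y":0,"z":10.5,"ax":0,"ay":0,"az":0,"fingers":0},{"x":20,"y":0,"z":14,"ax":0,"ay":0,"az":0,"fingers":0},{"x":25,"y":0,"z":17.5,"ax":0,"ay":0,"az":0,"fingers":0},{"x":30,"y":0,"z":21,"ax":0,"ay":0,"az":0,"fingers":0},{"x":35,"y":0,"z":24.5,"ax":0,"ay":0,"az":0,"fingers":0},{"x":40,"y":0,"z":28,"ax":0,"ay":0,"az":0,"fingers":0},{"x":45,"y":0,"z":31.5,"ax":0,"ay":0,"az":0,"fingers":0}]' >/dev/null; python3 p.py; for i in 1 2; do python3 -m handwheel '[{"x":3,"y":0,"z":2.1,"ax":0,"ay":0,"az":0,"fingers":0},{"x":6,"y":0,"z":4.2,"ax":0,"ay":0,"az":0,"fingers":0},{"x":6,"y":0,"z":4.2,"ax":0,"ay":0,"az":0,"fingers":0}]' >/dev/null; python3 p.py; done
```

```text
t 23.65 contact pt rel face: ux 81.4 uy -1.3 z 36.6 F along ux -5.5 uy -4.1 z 1.1 |q| [ 0.73  0.63 -0.55  1.72 -0.35  0.98  0.35]
push dir in tool [ 0.82  -0.002  0.573]
t 23.95 contact pt rel face: ux 89.6 uy -0.8 z 36.6 F along ux -1.9 uy -2.7 z -0.3 |q| [ 0.72  0.63 -0.56  1.72 -0.35  0.97  0.34]
push dir in tool [ 0.819 -0.     0.574]
t 24.25 contact pt rel face: ux 97.2 uy -0.4 z 36.6 F along ux -3.7 uy -2.1 z 2.0 |q| [ 0.72  0.63 -0.56  1.73 -0.35  0.97  0.33]
push dir in tool [0.819 0.    0.574]
```

```bash
for i in 1 2 3 4; do python3 -m handwheel '[{"x":2,"y":0,"z":1.4,"ax":0,"ay":0,"az":0,"fingers":0},{"x":4,"y":0,"z":2.8,"ax":0,"ay":0,"az":0,"fingers":0},{"x":4,"y":0,"z":2.8,"ax":0,"ay":0,"az":0,"fingers":0}]' >/dev/null; python3 p.py|head -1; done
```

```text
t 24.55 contact pt rel face: ux 102.1 uy -0.2 z 36.5 F along ux -3.1 uy -2.5 z 1.5 |q| [ 0.71  0.63 -0.56  1.73 -0.36  0.96  0.33]
t 24.85 contact pt rel face: ux 107.1 uy -0.1 z 36.5 F along ux -4.7 uy -2.2 z 1.0 |q| [ 0.7   0.63 -0.57  1.73 -0.36  0.95  0.32]
t 25.15 contact pt rel face: ux 112.1 uy 0.0 z 36.5 F along ux -3.3 uy -2.2 z 0.7 |q| [ 0.7   0.62 -0.57  1.74 -0.36  0.95  0.31]
t 25.45 contact pt rel face: ux 117.1 uy 0.1 z 36.4 F along ux -3.7 uy -1.0 z -0.2 |q| [ 0.69  0.62 -0.57  1.74 -0.36  0.94  0.31]
```

```bash
for i in 1 2 3; do python3 -m handwheel '[{"x":2,"y":0,"z":1.4,"ax":0,"ay":0,"az":0,"fingers":0},{"x":4,"y":0,"z":2.8,"ax":0,"ay":0,"az":0,"fingers":0},{"x":4,"y":0,"z":2.8,"ax":0,"ay":0,"az":0,"fingers":0}]' >/dev/null; python3 p.py|head -1; done; python3 - <<'E'
from h import *
s=snap("top");t=snap("side")
a=cv2.resize(s["color"][130:205,190:290],None,fx=4,fy=4,interpolation=cv2.INTER_CUBIC)*1.4;b=cv2.resize(t["color"][165:240,180:280],None,fx=4,fy=4,interpolation=cv2.INTER_CUBIC)
cv2.imwrite("pics/p1.png",np.hstack([a,b]).clip(0,255).astype(np.uint8)[:,:,::-1])
E
```

```text
t 25.75 contact pt rel face: ux 121.5 uy 0.1 z 36.4 F along ux -6.0 uy -3.0 z 1.2 |q| [ 0.69  0.62 -0.57  1.74 -0.36  0.94  0.3 ]
t 26.05 contact pt rel face: ux 121.9 uy -0.4 z 35.9 F along ux -22.0 uy 4.5 z 9.4 |q| [ 0.68  0.62 -0.57  1.74 -0.36  0.93  0.3 ]
t 26.35 contact pt rel face: ux 122.1 uy -1.0 z 35.2 F along ux -38.0 uy 9.2 z 17.1 |q| [ 0.68  0.62 -0.57  1.74 -0.36  0.93  0.29]
```

View pics/p1.png

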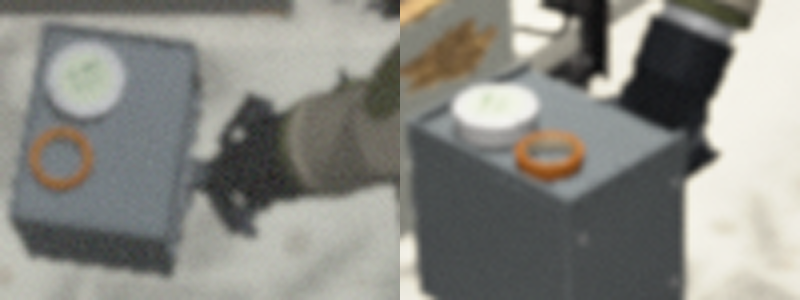

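Hard stop at +122 mm, with the force rising to 38 N, more than twice the catch force. In the picture the unit closes flush: in the side view its right edge at u≈687 is straight, with no tray beyond it. I retreat and check numerically.

```bash
python3 -m handwheel '[{"x":-8,"y":0,"z":-6,"ax":0,"ay":0,"az":0,"fingers":0},{"x":-30,"y":0,"z":-25,"ax":0,"ay":0,"az":0,"fingers":0},{"x":-60,"y":0,"z":-55,"ax":0,"ay":0,"az":0,"fingers":0},{"x":-90,"y":0,"z":-95,"ax":0,"ay":0,"az":0,"fingers":0},{"x":-120,"y":0,"z":-140,"ax":0,"ay":0,"az":0,"fingers":0},{"x":-130,"y":0,"z":-180,"ax":0,"ay":0,"az":0,"fingers":0},{"x":-130,"y":0,"z":-180,"ax":0,"ay":0,"az":0,"fingers":0}]'; python3 p.py|head -1; cat > fin.py <<'E'
from h import *
s=vision.snapshot("top");g=np.mean([vision.snapshot("top")["color"] for _ in range(4)],0).mean(2)
t=vision.snapshot("side");b=np.mean([vision.snapshot("side")["color"] for _ in range(4)],0).mean(2)
for v in range(160,196,5):print("top row",v,g[v,228:250].round().astype(int).tolist())
for v in range(205,240,5):print("side row",v,b[v,340-100:340-80+20].round().astype(int).tolist())
ux=np.array([.122,.9925,0]);uy=np.array([-ux[1],ux[0],0]);O=np.array([.600,.0826,0])
for nm,P in(("roof front",(-.065,0,.15)),("mouth z.052",(-.065,0,.052)),("mouth z.01",(-.065,0,.01)),("tray 15mm out z.052",(-.08,0,.052))):
    for w in(-.06,.06):print(nm,w,proj(s,O+ux*P[0]+uy*w+[0,0,P[2]]).round(1))
for x in(-.065,-.08):
    print("side right corner, tray x",x,[proj(t,O+ux*x+uy*.08+[0,0,z]).round(1).tolist() for z in(.01,.052)],"unit corner",[proj(t,O-ux*.065+uy*.084+[0,0,z]).round(1).tolist() for z in(0,.05,.15)])
E
python3 fin.py
```

```text
clock: 27.15
ee_pos: [0.5665, -0.1978, 0.1167]
tcp_rot: [0.716, 0.631, 0.227, -0.196]
force: [0.5, -0.3, 0.1]
grip_width: -0.0001
t 27.15 contact pt rel face: ux -84.0 uy -0.9 z 111.5 F along ux -0.2 uy -0.5 z 0.1 |q| [ 0.9   0.62 -0.48  1.52 -0.31  1.29  0.46]
top row 160 [91, 91, 91, 89, 89, 90, 89, 85, 79, 79, 85, 96, 114, 124, 126, 128, 128, 129, 128, 130, 131, 132]
top row 165 [90, 90, 91, 92, 90, 91, 87, 80, 79, 83, 95, 114, 127, 132, 131, 132, 132, 133, 133, 134, 133, 135]
top row 170 [89, 90, 91, 90, 90, 84, 78, 78, 82, 86, 94, 108, 123, 132, 135, 135, 135, 136, 135, 137, 134, 135]
top row 175 [89, 88, 89, 90, 86, 80, 76, 83, 89, 95, 103, 118, 130, 134, 134, 134, 134, 135, 135, 136, 135, 135]
top row 180 [88, 89, 90, 86, 80, 74, 82, 85, 88, 98, 112, 123, 126, 125, 125, 125, 126, 126, 128, 129, 130, 131]
top row 185 [89, 90, 88, 82, 76, 77, 80, 90, 105, 114, 113, 113, 109, 109, 111, 111, 114, 118, 122, 125, 128, 130]
top row 190 [52, 56, 60, 61, 71, 78, 82, 95, 106, 111, 111, 113, 112, 113, 112, 113, 115, 115, 117, 120, 123, 127]
top row 195 [49, 48, 48, 51, 57, 74, 96, 111, 1
[... 1313 characters left out ...]
, 74, 73, 74, 74, 77, 86, 96, 95, 109, 155, 197, 216, 224, 228, 230, 230, 229, 227, 224, 218, 213, 209, 207, 206, 204, 203, 201, 200, 202, 208, 213, 220, 222, 226, 228, 230, 231, 232]
roof front -0.06 [238.8 147.8]
roof front 0.06 [233.7 183.3]
mouth z.052 -0.06 [239.9 156.7]
mouth z.052 0.06 [235.1 190.2]
mouth z.01 -0.06 [240.3 160.2]
mouth z.01 0.06 [235.6 192.8]
tray 15mm out z.052 -0.06 [244.1 157.2]
tray 15mm out z.052 0.06 [239.4 190.7]
side right corner, tray x -0.065 [[251.6, 236.2], [251.8, 225.1]] unit corner [[252.5, 239.3], [252.7, 226.2], [253.2, 198.4]]
side right corner, tray x -0.08 [[254.6, 234.1], [254.9, 223.1]] unit corner [[252.5, 239.3], [252.7, 226.2], [253.2, 198.4]]
```

The side silhouette edge is constant at u≈250.7 down the unit, so nothing protrudes. One light touch will confirm that the face stayed at +122, together with a check of the neighbours.

```bash
python3 -m handwheel '[{"x":20,"y":0,"z":45,"ax":0,"ay":0,"az":0,"fingers":0},{"x":45,"y":0,"z":90,"ax":0,"ay":0,"az":0,"fingers":0},{"x":75,"y":0,"z":125,"ax":0,"ay":0,"az":0,"fingers":0},{"x":100,"y":0,"z":153,"ax":0,"ay":0,"az":0,"fingers":0},{"x":115,"y":0,"z":171,"ax":0,"ay":0,"az":0,"fingers":0},{"x":119,"y":0,"z":174,"ax":0,"ay":0,"az":0,"fingers":0},{"x":119,"y":0,"z":174,"ax":0,"ay":0,"az":0,"fingers":0}]'>/dev/null; python3 p.py|head -1; for i in 1 2 3; do python3 -m handwheel '[{"x":2.5,"y":0,"z":1.7,"ax":0,"ay":0,"az":0,"fingers":0},{"x":2.5,"y":0,"z":1.7,"ax":0,"ay":0,"az":0,"fingers":0}]' >/dev/null; python3 p.py|head -1; done
```

```text
t 28.35 contact pt rel face: ux 120.1 uy 0.8 z 34.8 F along ux -0.2 uy -0.9 z 0.0 |q| [ 0.69  0.63 -0.57  1.74 -0.36  0.94  0.31]
t 28.55 contact pt rel face: ux 121.4 uy 0.0 z 35.1 F along ux -2.8 uy 0.7 z -0.5 |q| [ 0.69  0.62 -0.57  1.74 -0.36  0.94  0.3 ]
t 28.75 contact pt rel face: ux 121.7 uy -0.2 z 34.8 F along ux -13.9 uy 5.9 z 5.9 |q| [ 0.68  0.62 -0.57  1.74 -0.36  0.93  0.3 ]
t 28.95 contact pt rel face: ux 121.9 uy -0.6 z 34.5 F along ux -23.5 uy 7.6 z 9.7 |q| [ 0.68  0.62 -0.57  1.74 -0.36  0.93  0.3 ]
```

The face held at +121.5: free at 120.1, hard contact beyond that. I retreat, check the neighbours and hand in.

```bash
python3 -m handwheel '[{"x":-8,"y":0,"z":-6,"ax":0,"ay":0,"az":0,"fingers":0},{"x":-30,"y":0,"z":-25,"ax":0,"ay":0,"az":0,"fingers":0},{"x":-60,"y":0,"z":-55,"ax":0,"ay":0,"az":0,"fingers":0},{"x":-90,"y":0,"z":-95,"ax":0,"ay":0,"az":0,"fingers":0},{"x":-120,"y":0,"z":-140,"ax":0,"ay":0,"az":0,"fingers":0},{"x":-130,"y":0,"z":-190,"ax":0,"ay":0,"az":0,"fingers":0},{"x":-130,"y":0,"z":-190,"ax":0,"ay":0,"az":0,"fingers":0},{"x":-130,"y":0,"z":-190,"ax":0,"ay":0,"az":0,"fingers":0}]'; sed -i 's/^s,t=pickle.*/s=snap("top");t=snap("side")/' m4.py; python3 m4.py | grep side; python3 -c "
from h import *;import pickle
a=pickle.load(open('avg.pkl','rb'))[1]['color'];b=snap('side')['color'].astype(float)
d=np.abs(a-b).max(2)>60;print('roof items changed px',d[185:208,190:228].sum(),'tape/spool/cutter',d[255:335,130:230].sum())"; python3 -c "
from plant import job_done;print(job_done())"
```

```text
clock: 29.75
ee_pos: [0.5656, -0.2021, 0.1219]
tcp_rot: [0.714, 0.632, 0.227, -0.198]
force: [0.3, 0.8, 0.2]
grip_width: -0.0001
red side [295 194  17  14 201] [ 0.4757 -0.2498  0.014 ]
tq side [328 170  16  11 148] [ 0.4594 -0.4939  0.014 ]
roof items changed px 0 tape/spool/cutter 0
the job is handed in; nothing more can be done
NoneTraceback (most recent call last):
  File "m4.py", line 13, in <module>
    blob(s,bl,(340,375,192,222),.022,"lid top");blob(t,bl,(305,332,174,195),.014,"lid side")
                                                ~~~~^^^^^^^^^^^^^^^^^^^^^^^^^^^^^^^^^^^^^^^^
  File "m4.py", line 6, in blob
    n,l,st,ce=cv2.connectedComponentsWithStats(m);i=1+st[1:,4].argmax();u,v=ce[i]+[x0,y0]
                                                      ~~~~~~~~~~~~~~~^^
ValueError: attempt to get argmax of an empty sequence
```

The lid is on the jar and screwed clockwise to its stop, and the tray is pushed fully home; I handed the job in at about 30 s.

**Lid:** I set it on the neck and turned it about 40° anticlockwise. It dropped roughly 8 mm, and I screwed it clockwise until it resisted. I then backed off a little, so I regripped and tightened again. The turning force levelled off at about 1.9 N·m with little side force, and I let go there without turning back. Pictures from both cameras showed the lid sitting square on the jar. My own height reading at the end was about 72 mm against the given 68 mm. I put that down to error in the rim estimate and slip in the grip, but did not confirm it.

**Tray:**
- **Early creep:** Pressing the lid on moved the tray in by about 3.5 mm before the lid was screwed down.
- **Final push:** I pushed it to a hard stop, where the force reached 38 N.
- **After backing away:** A second touch found the front panel in the same place, and the camera showed nothing sticking out of the unit.
- **Catch not felt:** I never measured the catch's expected 15 N rise, so the snap itself is inferred from the hard stop and the panel staying put.

**Other objects:** The tape, spool, cutter and the two items on the unit showed no change in the camera comparison. The turquoise cap had not moved, and the red one read within about 3 mm of before, which is within measuring error. My final check script crashed because the lid was no longer on the desk, so the screwdriver and bottle were not re-measured. I know of no contact with either of them.

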